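# Wedge the draining tray up to its height mark

## Robot

A 6-joint arm with a two-finger parallel gripper is mounted at the origin on a cart in front of the work surface, level with it; the furniture and walls round the work are solid. World frame = base frame: x ahead of the robot, y to its left, z up, the work surface at z = 0. Lengths are in m, angles in rad, forces in N, time in s.
With the tool pointing down it reaches from about 0.225 to 0.875 m from the base axis. Payload 3.4 kg.
Tool frame: the origin (TCP) lies midway between the tips of the shut fingers; the grasp point (between the pads) lies behind it (manip.grip_point_offset is the z of the grasp point in the tool frame, in m); z points along the fingers, x is the direction in which the jaws open and shut, and the axes are right-handed (so a half turn about z gives the same grasp; the last joint's range is limited). The gripper opens to 85 mm and grips with 20 to 120 N. Pads are 22 mm wide; open, the fingers measure 114 mm over their backs; the gripper's body (76 mm by 85 mm) begins 54 mm behind the grasp point. The pads swing forward as they close: fully open they stand 13 mm farther back than shut.
Start: joints at [1.143, 0.276, 1.505, -0, 1.361, -0.121], TCP at [0.174, 0.548, 0.231] pointing down, gripper open.
Joint ranges: [-2.89, 2.89], [-0.75, 2.08], [0.22, 2.7], [-1.18, 4.32], [0.11, 2.71], [-2.7, 2.7]. Speed limits (rad/s): [2.57, 2.57, 3.14, 3.14, 3.14, 3.14].

## Interface

Orientations are given as a unit quaternion [w, x, y, z].
In Python, from rig import manip, eyes, recognise, regions_of, mark_of gives the robot as it stands.
- The arm moves only by the shell command python3 -m inch 'ROWS' [FORCE]. ROWS is JSON, a list of rows, each a list of 5 numbers: the gripper command: -1 is shut, 1 is fully open, values between are in proportion, then the shift along the tool's x, y, z in mm, then the turn about the tool's z in degrees. A call has 1 to 20 rows; each row shifts and turns the pose as measured when the row begins, along the tool's axes as they then stand; what a row does not reach is not made up. A row lasts 1/12 s, in which the tool goes at most 41.7 mm and 7.16 degrees, less where a joint would pass 70% of its speed; a pose out of reach is approached as far as the arm can. A call with a gripper value outside its range is refused whole. The fingers move at their own pace and stop on an object; FORCE is the grip in N (left out, the last holds). Time passes only in rows, so rows that do not move let the fingers close. It gives the time, the measured TCP pose, the force and the opening at its end, in the units of the state.
- manip.get_state(): the state, without advancing time (a new reading comes with each control period).
- eyes.get_image(name): name is "scene" or "side" or "wrist"; returns a dict with "frame" (400x640x3 uint8, red, green, blue), "K" (3x3 intrinsics, pixels), "rvec" (rotation vector, rad) and "tvec" (3), from world to camera coordinates, as OpenCV has them; the wrist camera has in their place "mount" (4x4, takes a point from camera to tool coordinates, whose origin is the TCP and whose axes are the tool frame's). Camera axes: x right, y down, z forward; pixel columns grow to the right and rows downward; lengths in m; the calibration is good to about 2 mm. A picture is of the moment at which its call begins: read the wrist's pose just before it. There is no depth.
- manip.sign_off(): hands the job in, once; it reports no verdict.
Trained networks look in a picture, given as the dict that the camera call returned (one of the last four; its "shot" number tells which), for a name from the list of things; names that differ only in an ending like _2 or _b are one class to them, and where a whole thing is asked for, a point or a joint stands for the part that bears it (a point fixed in the world has none). Each returns a list of dicts, best first, with "confidence" (0 to 1); they miss things now and then, are a little off and sometimes report something else, mostly with a low value. They report only what shows in the picture. A call takes as long as a camera call.
- recognise(picture, target): "bbox" ([left, top, width, height] in pixels, round what is visible of it).
- regions_of(picture, target): "mask" (400x640 bool, what is visible of it) and "bbox" ([left, top, width, height] in pixels, round what is visible of it).
- mark_of(picture, target): "point" ([row, column] in pixels: a listed point, or the origin of a listed thing).
The state is a dict: "clock": time; "qpos": joint angles; "qd": joint speeds; "effort": joint torques, N m; "position": TCP position; "ee_rot": TCP orientation; "contact_force": force on the tool from outside, world axes, zero at the start; "moment": the same for the moment, N m; "width": finger opening in m.
Only numpy, scipy, OpenCV 4.12 (cv2) and the standard library are available. Lean on these libraries where they do the work, as an engineer would, in place of code of your own. Each camera call takes 0.05 s, during which the arm holds its last target.

## Task

The draining tray hangs low at the front. Slide the blue wedge thin end first under the rubber foot in the middle of the tray's front edge, until the tray's yellow tongue has risen to the red tab and the wedge holds it snugly up against the tab: after the tongue meets it, keep easing the wedge in until it resists a push of about 12 N, then stop and let go; do not force it. Move the tray only with the wedge, and leave the salt dredger, the tin and the dip tub standing where they are.

Things in the scene. Friction and masses are not known exactly. Their poses are not given: they have to be found in the camera images.
- wedge: Loose blue plastic wedge, 0.12 kg, lying flat. Origin: underside, below the middle of its grip block; x points along it to the thin end, z up. Grip block: 32 mm long (x -16 to 16), 30 mm wide (y), 53 mm high; pinch it across its width. The whole wedge is 30 mm wide; from x = 16 mm (23.5 mm thick) its slippery top slopes 1 in 5 down to the thin end at x = 116 mm (3 mm thick).
- thin_end (a point): Middle of the wedge's thin end, on its underside (116 mm ahead of the wedge's origin). A wedge left under the tray stays there by friction (self-locking).
- stand: Dark steel stand of the tray, fixed to the worktop. Origin: on the worktop straight below the tray's foot; x points in under the tray (the way to push the wedge), away from the robot, z up. The worktop in front and under the tray is free for 70 mm either side of this x axis, between floor rails. A gauge post 74 mm high stands at x = 14, y = -119 mm.
- tray: Shallow aluminium draining tray, 221 x 156 x 18 mm, about 0.4 kg, hinged to the stand 200 mm behind its origin. Origin: middle of the tray's floor above its foot, 37.5 mm above the worktop when level; x points to the rear, the front edge is at x = -9 mm. Level at the mark; at the start its front hangs 8 mm (0.04 rad) lower, on rests. The top of the front rim is 54 mm above the worktop when level.
- foot_place (a point): Nominal underside of the tray's rubber foot: a black round bar 50 mm wide across, 12 mm in diameter, under the middle of the front edge. 15.5 mm above the worktop at the mark, 7.5 mm at the start, but the real foot is up to 2.5 mm higher or lower: it sits on a screw set by hand and that setting is not reported. It is sprung, about 10 N per mm.
- tongue (a point): Upper face of the yellow tongue that sticks out at the right-hand (stand -y) front side of the tray; it rises 7.4 mm from start to mark. The resting tray alone loads the foot with 1.5 to 3 N.
- mark (a point): Underside of the red tab on the gauge post, 46 mm above the worktop: the height mark, a firm stop which the tongue meets from below. From then on the push needed grows by 1 to 2 N per mm of wedge travel. A level push of about 12 N leaves some 8 to 14 N on the foot, which is snug; under 6 N on the foot is loose, over 20 N bends the tab.
- salt_dredger: Aluminium salt dredger, 68 mm across, 115 mm high, origin under its middle; a bystander.
- tin: Small green tin, 57 mm across, 72 mm high, origin under its middle; a bystander.
- tub: Lidded yellow dip tub, 66 x 73 x 37 mm, origin under its middle; a bystander.

How it is judged:
By the outcome, as a careful person would: the job done as asked, in the order asked, and still so for the second after the job is handed in, with the robot touching nothing.
It also fails if it takes over 67 s, if anything falls off the work surface, if the arm or the gripper's body presses on something with over 40 N, if the wrist force passes 120 N, or if a joint passes its speed limit or range.

## Working session

There is one attempt and no reset: what is moved stays moved. The work goes in short steps, Python scripts to look and compute and a shell command to move; the robot and the scene stay as the last step left them, time stands still between calls to the robot, and variables do not carry over. Pictures are saved under pics/ and viewed, and the job is handed in when it is done.

```bash
ls; mkdir -p pics; python3 - <<'E'
from rig import manip,eyes,recognise,regions_of,mark_of
import cv2,numpy as np
print(manip.get_state(), manip.grip_point_offset)
for n in ["scene","side"]:
    p=eyes.get_image(n); cv2.imwrite(f"pics/{n}0.png",p["frame"][:,:,::-1])
    print(n,p["K"],p["rvec"],p["tvec"])
    for t in ["wedge","thin_end","stand","tray","foot_place","tongue","mark","salt_dredger","tin","tub"]:
        r=mark_of(p,t)[:2]; print(t,[(np.round(a["point"],1),round(a["confidence"],2)) for a in r])
E
```

```text
pics
{'clock': 0.0, 'qpos': array([ 1.14298331e+00,  2.76592734e-01,  1.50615142e+00, -9.65300850e-06,
        1.36070361e+00, -1.20999634e-01]), 'qd': array([ 4.85250637e-04,  6.90888970e-04,  3.77267223e-04, -7.27735512e-04,
        3.53525733e-05,  3.71557299e-04]), 'effort': array([ 1.90635823e-03, -4.16770363e+01, -2.45810062e+01,  2.58770960e-04,
        1.11389984e-02,  2.94626250e-05]), 'position': array([0.17344544, 0.54765047, 0.23043372]), 'ee_rot': array([ 4.57731284e-04,  8.06851697e-01,  5.90753315e-01, -8.06762382e-04]), 'contact_force': array([-0.5703139 ,  0.04035881, -0.5673686 ]), 'moment': array([ 0.0016163 ,  0.01697831, -0.01688643]), 'width': 0.08536818935231126} -0.0187
scene [[492.4367324    0.         328.89343165]
 [  0.         492.4367324  190.90964204]
 [  0.           0.           1.        ]] [ 0.42166096 -2.73318106  1.1618945 ] [0.56188059 0.13429072 1.43934491]
wedge [(array([150.7, 383.6]), 0.89)]
thin_end [(array([155.7, 347.8]), 0.95)]
stand [(array([211.5, 314.7]), 0.67)]
tray [(array([204.2, 315.2]), 0.93)]
foot_place [(array([205.7, 316.7]), 0.57)]
tongue [(array([176.8, 325.3]), 0.92)]
mark [(array([174.8, 326.3]), 0.71)]
salt_dredger [(array([154.9, 306.5]), 0.67)]
tin [(array([285.4, 271.3]), 0.78), (array([151.4, 379.7]), 0.52)]
tub [(array([290. , 350.8]), 0.73)]
side [[375.23926276   0.         316.16892773]
 [  0.         375.23926276 202.23275213]
 [  0.           0.           1.        ]] [ 1.92317841 -1.32285529  0.61216365] [-0.20155974  0.42078655  0.72321018]
wedge [(array([274.5, 398.6]), 0.87)]
thin_end [(array([241.9, 386.3]), 0.67)]
stand [(array([216.3, 305.2]), 0.69)]
tray [(array([206.3, 303.7]), 0.81)]
foot_place [(array([210.2, 303.7]), 0.57)]
tongue [(array([213.7, 332.6]), 0.59)]
mark [(array([212.6, 337.5]), 0.67)]
salt_dredger [(array([209. , 387.6]), 0.55)]
tin []
tub [(array([234.6, 201. ]), 0.74), (array([216.1, 304.9]), 0.2)]
```

```bash
cat > h.py <<'E'
import numpy as np,cv2
def ray(p,rc):
    R,_=cv2.Rodrigues(np.array(p["rvec"],float)); t=np.array(p["tvec"]).ravel()
    d=np.linalg.inv(p["K"])@np.array([rc[1],rc[0],1.0]); return -R.T@t,R.T@d
def onz(p,rc,z):
    o,d=ray(p,rc); return o+d*(z-o[2])/d[2]
def tri(ps,rcs):
    A=np.zeros((3,3));b=np.zeros(3)
    for p,rc in zip(ps,rcs):
        o,d=ray(p,rc);d=d/np.linalg.norm(d);M=np.eye(3)-np.outer(d,d);A+=M;b+=M@o
    return np.linalg.solve(A,b)
def proj(p,X):
    return cv2.projectPoints(np.array(X,float).reshape(-1,3),np.array(p["rvec"],float),np.array(p["tvec"],float),p["K"],None)[0].reshape(-1,2)
E
python3 - <<'E'
from rig import *
from rig import eyes,mark_of
from h import *
P=[eyes.get_image(n) for n in ("scene","side")]
Z=dict(wedge=0,thin_end=0,stand=0,tray=.03,foot_place=.0075,tongue=.0386,mark=.046,salt_dredger=0,tin=0,tub=0)
for t,z in Z.items():
    m=[mark_of(p,t) for p in P]
    print(t,[np.round(onz(p,a[0]["point"],z),4) for p,a in zip(P,m) if a], np.round(tri(P,[a[0]["point"] for a in m]),4) if all(m) else '')
for n in ("scene","side"):
    f=cv2.imread(f"pics/{n}0.png")[100:320,200:500]; cv2.imwrite(f"pics/{n}0c.png",cv2.resize(f,None,fx=2.6,fy=2.6,interpolation=cv2.INTER_CUBIC))
E
```

```text
wedge [array([ 0.4925, -0.2633,  0.    ]), array([ 0.4939, -0.2607,  0.    ])] [ 0.492  -0.2608  0.0021]
thin_end [array([ 0.5762, -0.2204,  0.    ]), array([ 0.5828, -0.2093,  0.    ])] [ 0.5735 -0.2103  0.0089]
stand [array([0.6128, 0.0732, 0.    ])] 
tray [array([0.6104, 0.0791, 0.03  ]), array([0.6109, 0.0676, 0.03  ])] [0.6149 0.071  0.0234]
foot_place [array([0.6108, 0.0675, 0.0075]), array([0.6331, 0.0658, 0.0075])] [0.6168 0.0643 0.0122]
tongue [array([ 0.6091, -0.0299,  0.0386])] 
mark [array([ 0.6119, -0.036 ,  0.046 ]), array([ 0.6195, -0.0386,  0.046 ])] [ 0.6145 -0.0384  0.0467]
salt_dredger [array([ 0.7427, -0.1858,  0.    ]), array([ 0.7312, -0.1746,  0.    ])] [ 0.7361 -0.1763  0.0027]
tin [array([0.6396, 0.378 , 0.    ]), array([0.6347, 0.3876, 0.    ])] [0.6342 0.3836 0.005 ]
tub [array([0.4229, 0.3234, 0.    ]), array([0.4277, 0.326 , 0.    ])] [0.4239 0.3241 0.0024]
```

View pics/scene0.png

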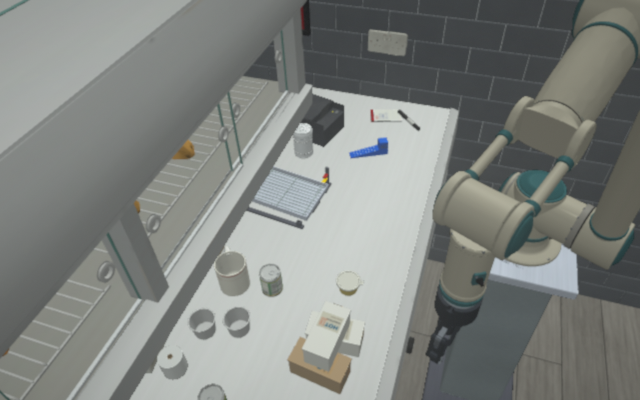

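View pics/side0.png

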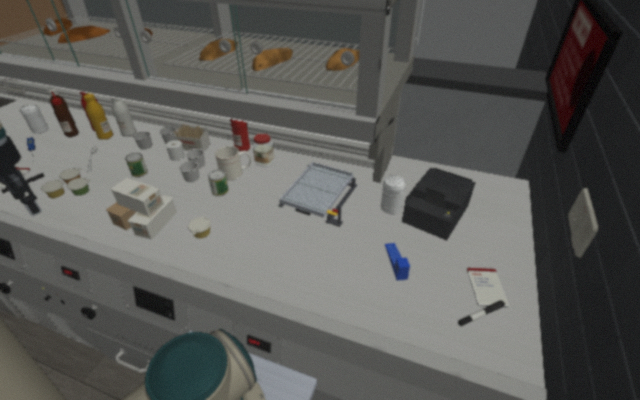

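```bash
cat >> h.py <<'E'
def q2R(q):
    w,x,y,z=q
    from scipy.spatial.transform import Rotation as Ro
    return Ro.from_quat([x,y,z,w]).as_matrix()
def wcam(p,st):
    "turn wrist picture into world-calibrated dict"
    T=np.eye(4);T[:3,:3]=q2R(st["ee_rot"]);T[:3,3]=st["position"]
    C=T@np.array(p["mount"]); R=C[:3,:3].T
    p["rvec"]=cv2.Rodrigues(R)[0]; p["tvec"]=-R@C[:3,3]; return p
def go(st,target,jawyaw=None):
    R=q2R(st["ee_rot"]); d=R.T@(np.array(target)-st["position"])*1000
    print("tool shift mm",np.round(d,1))
    x=R[:,0]; y=np.degrees(np.arctan2(x[1],x[0])); print("tool x yaw deg",round(y,2),"R",np.round(R,3).tolist())
    if jawyaw is not None:
        e=(y-jawyaw+90)%180-90   # tool z down: + turn lowers world yaw
        print("turn deg",round(e,2))
E
python3 - <<'E'
from rig import manip,eyes
from h import *
st=manip.get_state(); p=eyes.get_image("wrist"); print(p["K"],np.array(p["mount"]))
go(st,[0.48,0.07,0.25],90)
E
```

```text
[[333.04449581   0.         320.39512905]
 [  0.         333.04449581 199.07186055]
 [  0.           0.           1.        ]] [[ 9.99999822e-01 -4.56062392e-04 -3.84539287e-04 -2.98819867e-04]
 [ 5.43804806e-04  9.61916859e-01  2.73341656e-01 -6.96647491e-02]
 [ 2.45233974e-04 -2.73341816e-01  9.61916936e-01 -1.42512856e-01]
 [ 0.00000000e+00  0.00000000e+00  0.00000000e+00  1.00000000e+00]]
tool shift mm [-363.3  436.4  -18.7]
tool x yaw deg 72.42 R [[0.302, 0.953, 0.0], [0.953, -0.302, 0.0], [0.0, 0.0, -1.0]]
turn deg -17.58
```

```bash
python3 -m inch '[[1,-26,31,-1.3,0],[1,-26,31,-1.3,0],[1,-26,31,-1.3,0],[1,-26,31,-1.3,0],[1,-26,31,-1.3,0],[1,-26,31,-1.3,0],[1,-26,31,-1.3,0],[1,-26,31,-1.3,0],[1,-26,31,-1.3,0],[1,-26,31,-1.3,0],[1,-26,31,-1.3,0],[1,-26,31,-1.3,0],[1,-26,31,-1.3,0],[1,-26,31,-1.3,0],[1,0,0,0,-6],[1,0,0,0,-6],[1,0,0,0,-6],[1,0,0,0,0]]'
cat > look.py <<'E'
import sys
from rig import manip,eyes,mark_of
from h import *
name=sys.argv[1]; Z=dict(wedge=0,thin_end=0,stand=0,tray=.03,foot_place=.0075,tongue=.0386,mark=.046,salt_dredger=0)
st=manip.get_state(); p=eyes.get_image("wrist"); cv2.imwrite(f"pics/{name}.png",p["frame"][:,:,::-1]); 
q=wcam(dict(p),st); np.savez(f"pics/{name}.npz",rvec=q["rvec"],tvec=q["tvec"],K=q["K"])
print(st["position"],st["contact_force"],st["width"],st["clock"])
for t in sys.argv[2:]:
    for a in mark_of(p,t)[:2]: print(t,np.round(a["point"],1),round(a["confidence"],2),np.round(onz(q,a["point"],Z[t]),4))
E
python3 look.py w1 wedge thin_end stand tray foot_place tongue mark
```

```text
clock: 3.75
position: [0.4918, 0.0532, 0.2491]
ee_rot: [0.003, 0.699, 0.715, 0.005]
contact_force: [0.2, 1.2, 0.3]
width: 0.0851
[0.49184421 0.0532427  0.24910814] [0.24780537 1.18041787 0.25219609] 0.08508782220549072 3.75
wedge [148.   44.8] 0.8 [ 0.481  -0.2683  0.    ]
thin_end [234.7 107.3] 0.6 [ 0.5889 -0.2129  0.    ]
thin_end [116.1 555.6] 0.44 [0.4317 0.3212 0.    ]
stand [256.9 332.6] 0.87 [0.6137 0.0723 0.    ]
tray [267.7 329.3] 0.74 [0.6133 0.0671 0.03  ]
foot_place [262.1 328.3] 0.86 [0.6174 0.0666 0.0075]
foot_place [272.9 240. ] 0.53 [ 0.6351 -0.0463  0.0075]
tongue [268.5 242.1] 0.77 [ 0.6118 -0.0356  0.0386]
tongue [113.2 555.3] 0.68 [0.4277 0.2936 0.0386]
mark [275.9 236.3] 0.59 [ 0.6175 -0.041   0.046 ]
```

View pics/w1.png

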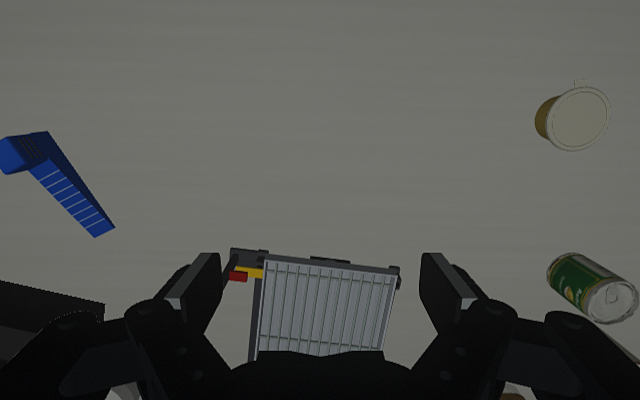

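```bash
python3 - <<'E'
import cv2
f=cv2.imread("pics/w1.png")[235:365,220:420]; cv2.imwrite("pics/w1c.png",cv2.resize(f,None,fx=4,fy=4,interpolation=cv2.INTER_CUBIC))
f=cv2.imread("pics/scene0.png")[155:235,235:345]; cv2.imwrite("pics/s0c.png",cv2.resize(f,None,fx=7,fy=7,interpolation=cv2.INTER_CUBIC))
E
```

```text
(no output)
```

View pics/w1c.png

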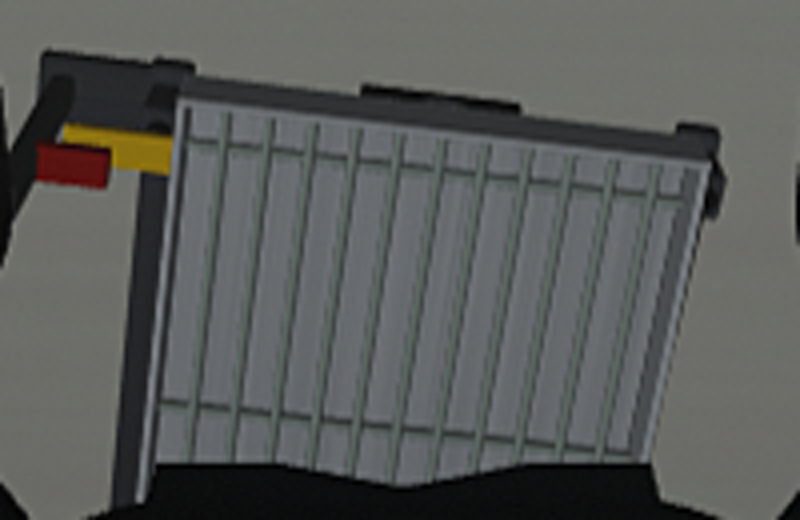

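View pics/s0c.png

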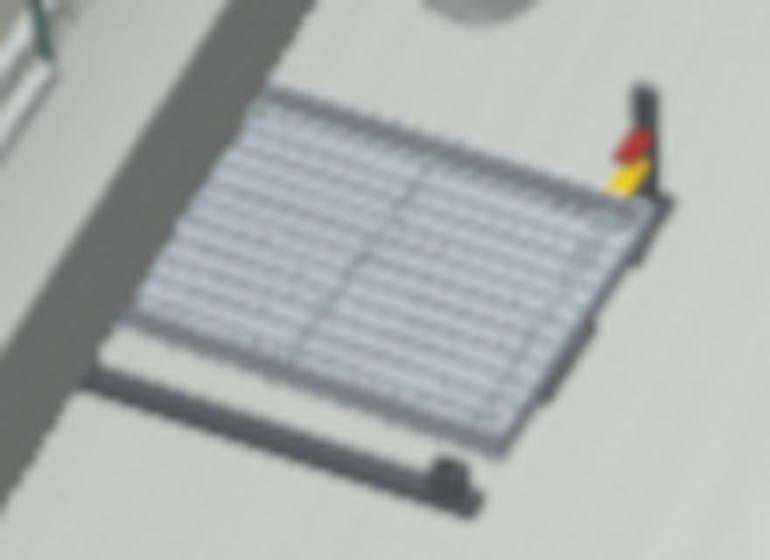

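```bash
cat > fit.py <<'E'
from h import *
from rig import eyes
from scipy.optimize import least_squares
S=eyes.get_image("scene"); D=eyes.get_image("side")
W=dict(np.load("pics/w1.npz"))
obs=[(W,(-.009,-.078,.0457),(265,259.3)),(W,(-.009,.078,.0457),(398,275)),(W,(-.0055,-.025,.0125),(310.5,258.3)),(W,(-.0055,.025,.0125),(350.5,261.5)),
(S,(-.009,.078,.0457),(306.9,219)),(S,(.014,-.119,.074),(327.1,167.8)),(S,(-.009,-.078,.0457),(327.8,183.5))]
def f(v):
    x,y,a=v; R=np.array([[np.cos(a),-np.sin(a),0],[np.sin(a),np.cos(a),0],[0,0,1]])
    return np.concatenate([proj(c,R@np.array(m)+[x,y,0])[0]-u for c,m,u in obs])
r=least_squares(f,[.61,.07,0],loss="soft_l1"); print(r.x,np.degrees(r.x[2])); print(np.round(r.fun.reshape(-1,2),1))
E
python3 fit.py
```

```text
[ 0.61396446  0.06861573 -0.11064086] -6.339254599537882
[[-0.6  0.5]
 [ 0.6  0.8]
 [ 0.3 -3.1]
 [-0.1 -1.6]
 [-1.  -2.4]
 [-0.8 -0.8]
 [-0.   0. ]]
```

```bash
python3 - <<'E'
from rig import manip
from h import *
go(manip.get_state(),[0.47,-0.26,0.22],118)
E
```

```text
tool shift mm [-313.8  -28.8   27.8]
tool x yaw deg 91.29 R [[-0.022, 1.0, 0.011], [1.0, 0.022, 0.004], [0.004, 0.011, -1.0]]
turn deg -26.71
```

```bash
python3 -m inch '[[1,-31,-2.9,2.8,0],[1,-31,-2.9,2.8,0],[1,-31,-2.9,2.8,0],[1,-31,-2.9,2.8,0],[1,-31,-2.9,2.8,0],[1,-31,-2.9,2.8,0],[1,-31,-2.9,2.8,0],[1,-31,-2.9,2.8,0],[1,-31,-2.9,2.8,0],[1,-31,-2.9,2.8,0],[1,0,0,0,-6],[1,0,0,0,-6],[1,0,0,0,-6],[1,0,0,0,-6],[1,0,0,0,0]]'
python3 look.py w2 wedge thin_end
```

```text
clock: 5.5
position: [0.4711, -0.2703, 0.2177]
ee_rot: [0.006, 0.526, 0.85, 0.006]
contact_force: [-0.3, 0.4, -0.5]
width: 0.0857
[ 0.47109911 -0.27029255  0.21770531] [-0.33882284  0.42866116 -0.47975539] 0.08566779728429559 5.5
thin_end [272.7 323. ] 0.97 [ 0.5856 -0.2109  0.    ]
```

View pics/w2.png

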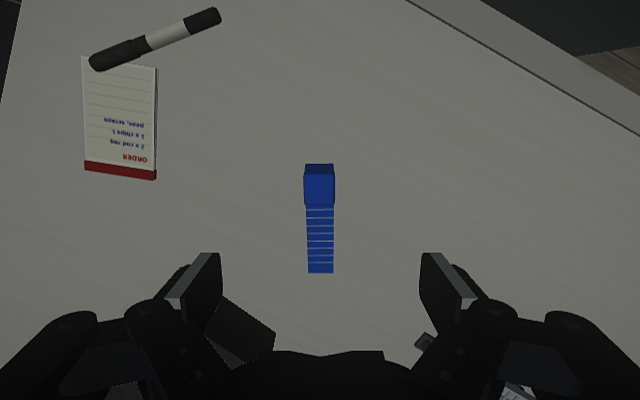

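```bash
python3 - <<'E'
import cv2
f=cv2.imread("pics/w2.png")[150:285,270:370]; cv2.imwrite("pics/w2c.png",cv2.resize(f,None,fx=4.4,fy=4.4,interpolation=cv2.INTER_CUBIC))
E
cat > fitw.py <<'E'
from h import *
from scipy.optimize import least_squares
from rig import regions_of,eyes,manip
st=manip.get_state();p=eyes.get_image("wrist");q=wcam(dict(p),st)
f=p["frame"].astype(int); m=((f[...,2]>f[...,0]+40)&(f[...,2]>f[...,1]+25)).astype(np.uint8)
n,l,s,_=cv2.connectedComponentsWithStats(m);m=(l==1+np.argmax(s[1:,4])).astype(np.uint8);print(m.sum())
# silhouette fit: hull of projected wedge
pts=[]
for y in(-.015,.015):
    pts+=[(-.016,y,0),(-.016,y,.053),(.016,y,.053),(.016,y,0.0235),(.116,y,.003),(.116,y,0)]
pts=np.array(pts)
sub=4
hull=cv2.convexHull
import itertools
faces=[]
def sil(v):
    x,y,a=v;R=np.array([[np.cos(a),-np.sin(a),0],[np.sin(a),np.cos(a),0],[0,0,1]])
    u=proj(q,pts@R.T+[x,y,0])*16
    M=np.zeros(m.shape,np.uint8)
    for idx in ([0,1,2,6,7,8,3,9],[0,6,3,9,4,10,5,11]):
        cv2.fillConvexPoly(M,cv2.convexHull(u[idx].astype(np.int32)).reshape(-1,1,2),255,cv2.LINE_AA,4)
    return M
G=cv2.GaussianBlur(m.astype(np.float32),(0,0),1)
def cost(v): return ((cv2.GaussianBlur(sil([v[0]*.01,v[1]*.01,v[2]*.1]).astype(np.float32)/255,(0,0),1)-G)**2).sum()
from scipy.optimize import minimize
best=min((minimize(cost,np.array([x0[0]*100,x0[1]*100,x0[2]*10]),method="Nelder-Mead",options=dict(xatol=1e-3,fatol=1e-3,maxiter=800)) for x0 in [(.49,-.263,.48),(.482,-.263,.5),(.487,-.268,.45)]),key=lambda r:r.fun)
x,y,a=best.x*[.01,.01,.1]; print("wedge",x,y,np.degrees(a),best.fun)
R=q2R(st["ee_rot"]); g=st["position"]+R@np.array([0,0,-.0187]); print("grasp pt",g)
jy=np.degrees(a)+90
go(st,[x,y,.0+.012],jy)
go(st,[x,y,.12],jy)
E
python3 fitw.py
```

```text
2984
wedge 0.4830384747568469 -0.26701591299038074 27.345519445985175 87.39608764648438
grasp pt [ 0.470871   -0.26996708  0.23653844]
tool shift mm [ -1.9   8.6 206. ]
tool x yaw deg 116.25 R [[-0.442, 0.897, 0.016], [0.897, 0.442, 0.004], [-0.004, 0.016, -1.0]]
turn deg -1.09
tool shift mm [-2.3 10.3 98. ]
tool x yaw deg 116.25 R [[-0.442, 0.897, 0.016], [0.897, 0.442, 0.004], [-0.004, 0.016, -1.0]]
turn deg -1.09
```

View pics/w2c.png

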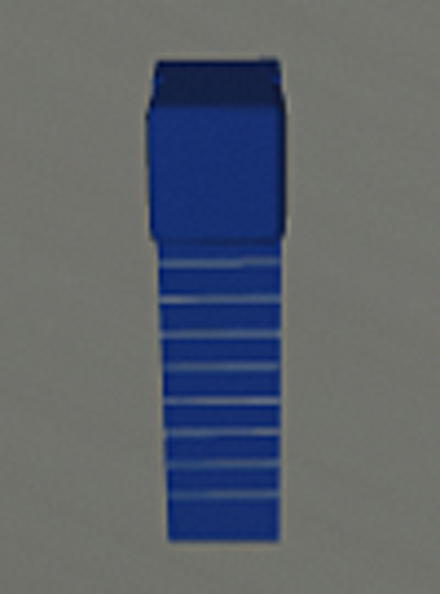

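```bash
python3 -m inch '[[1,-0.5,2.5,25,-1],[1,-0.5,2.5,25,0],[1,-0.5,2.5,25,0],[1,-0.5,2.5,25,0],[1,0,0,0,0]]' 40; python3 fitw.py
```

```text
clock: 6.12
position: [0.4859, -0.2674, 0.1185]
ee_rot: [0.011, 0.523, 0.852, 0.005]
contact_force: [-0.6, -0.3, -0.7]
width: 0.0852
2685
wedge 0.48228869947403696 -0.26749723349795135 26.187901163332466 3076.184814453125
grasp pt [ 0.48545185 -0.26740144  0.13719284]
tool shift mm [  3.   -5.4 106.4]
tool x yaw deg 116.95 R [[-0.453, 0.891, 0.024], [0.891, 0.453, -0.002], [-0.013, 0.021, -1.0]]
turn deg 0.76
tool shift mm [ 1.6 -3.2 -1.6]
tool x yaw deg 116.95 R [[-0.453, 0.891, 0.024], [0.891, 0.453, -0.002], [-0.013, 0.021, -1.0]]
turn deg 0.76
```

```bash
python3 -m inch '[[1,1.5,-2.3,35,0],[1,1.5,-2.3,35,0],[1,0,0,15,0],[1,0,0,0,0]]'; python3 look.py w3
```

```text
clock: 6.5
position: [0.4897, -0.2721, 0.0412]
ee_rot: [0.021, 0.523, 0.852, 0.004]
contact_force: [-0.6, 0.2, 0.6]
width: 0.0852
[ 0.48974373 -0.27213928  0.04118565] [-0.64643854  0.15737496  0.61506896] 0.08517262026441064 6.5
```

View pics/w3.png

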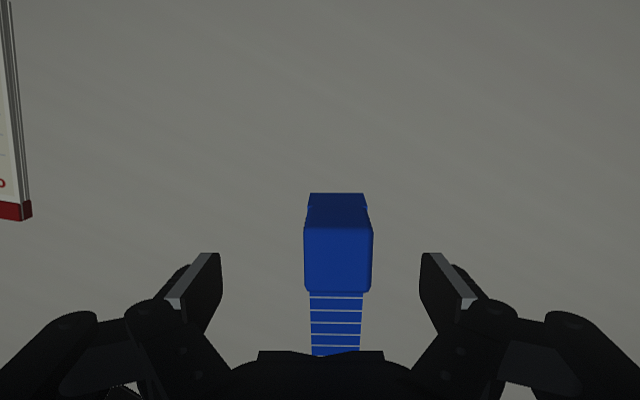

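```bash
cat > t.py <<'E'
from rig import manip
from h import *
import sys
st=manip.get_state(); a=[float(v) for v in sys.argv[1:]]
print("F",np.round(st["contact_force"],2),"w",st["width"],"pos",np.round(st["position"],4))
go(st,a[:3],a[3])
E
python3 t.py .483 -.267 .0155 117.3; python3 -m inch '[[1,0,0,-35,0],[1,0,0,-35,0],[1,0,0,0,0]]';python3 t.py .483 -.267 .0155 117.3
```

```text
F [-0.86  0.11  0.69] w 0.0851005769735611 pos [ 0.4904 -0.2726  0.0425]
tool shift mm [ 9.2 -4.8 26.6]
tool x yaw deg 116.85 R [[-0.451, 0.891, 0.041], [0.892, 0.452, -0.015], [-0.032, 0.03, -0.999]]
turn deg -0.45
clock: 6.8
position: [0.489, -0.2727, 0.1189]
ee_rot: [0.023, 0.524, 0.852, 0.004]
contact_force: [0.5, -0.8, -1.0]
width: 0.0852
F [ 0.48 -0.78 -1.04] w 0.0852419509018805 pos [ 0.489  -0.2727  0.1189]
tool shift mm [ 11.3  -5.9 102.9]
tool x yaw deg 116.78 R [[-0.45, 0.892, 0.043], [0.892, 0.451, -0.017], [-0.034, 0.031, -0.999]]
turn deg -0.52
```

```bash
python3 -m inch '[[1,0,0,0,0],[1,0,0,0,0],[1,0,0,0,0],[1,0,0,0,0]]'; python3 -m inch '[[1,0,-20,0,0],[1,0,-20,0,0],[1,0,0,0,0]]';python3 -m inch '[[1,0,20,0,0],[1,0,20,0,0],[1,0,0,0,0]]'; python3 -m inch '[[1,0,0,10,0],[1,0,0,10,0],[1,0,0,0,0]]'; python3 t.py .483 -.267 .0155 117.3
```

```text
clock: 7.13
position: [0.4923, -0.2751, 0.1273]
ee_rot: [0.03, 0.524, 0.851, 0.003]
contact_force: [-0.6, -0.1, 0.6]
width: 0.0857
clock: 7.38
position: [0.4591, -0.2858, 0.1241]
ee_rot: [0.027, 0.53, 0.848, -0.006]
contact_force: [-0.6, 0.5, -0.6]
width: 0.0854
clock: 7.63
position: [0.4916, -0.2682, 0.123]
ee_rot: [0.024, 0.532, 0.846, -0.006]
contact_force: [0.3, -0.3, 0.5]
width: 0.0855
clock: 7.88
position: [0.4904, -0.2688, 0.1001]
ee_rot: [0.023, 0.532, 0.847, -0.006]
contact_force: [-0.3, 0.2, -0.4]
width: 0.0855
F [-0.33  0.19 -0.43] w 0.08550449969235688 pos [ 0.4904 -0.2688  0.1001]
tool shift mm [ 8.7 -7.1 84.2]
tool x yaw deg 115.74 R [[-0.434, 0.9, 0.032], [0.9, 0.435, -0.035], [-0.045, 0.014, -0.999]]
turn deg -1.56
```

```bash
cat > tl.py <<'E'
from rig import manip
from h import *
st=manip.get_state();R=q2R(st["ee_rot"]);print("   tilt zcol",np.round(R[:2,2],4),"pos",np.round(st["position"],4))
E
python3 -m inch '[[1,20,0,0,0],[1,20,0,0,0],[1,0,0,0,0]]'>/dev/null; python3 tl.py
python3 -m inch '[[1,-20,0,0,0],[1,-20,0,0,0],[1,0,0,0,0]]'>/dev/null; python3 tl.py
python3 -m inch '[[1,0,0,-20,0],[1,0,0,-20,0],[1,0,0,0,0]]'>/dev/null; python3 tl.py
python3 -m inch '[[1,0,0,20,0],[1,0,0,20,0],[1,0,0,0,0]]'>/dev/null; python3 tl.py
python3 -m inch '[[1,0,0,0,6],[1,0,0,0,6],[1,0,0,0,0]]'>/dev/null; python3 tl.py
python3 -m inch '[[1,0,0,0,-6],[1,0,0,0,-6],[1,0,0,0,0]]'>/dev/null; python3 tl.py
```

```text
tilt zcol [ 0.0264 -0.032 ] pos [ 0.4694 -0.2327  0.0946]
   tilt zcol [ 0.0236 -0.0312] pos [ 0.4846 -0.2691  0.095 ]
   tilt zcol [ 0.018  -0.0277] pos [ 0.4814 -0.2688  0.1335]
   tilt zcol [ 0.0218 -0.0306] pos [ 0.4823 -0.271   0.0936]
   tilt zcol [ 0.0171 -0.0273] pos [ 0.4799 -0.2699  0.0917]
   tilt zcol [ 0.0159 -0.0265] pos [ 0.479  -0.2694  0.0918]
```

```bash

python3 -m inch '[[1,0,0,-30,0],[1,0,0,-30,0],[1,0,0,0,0]]'>/dev/null; python3 tl.py
python3 -m inch '[[1,0,0,8,0],[1,0,0,8,0],[1,0,0,8,0],[1,0,0,8,0],[1,0,0,8,0],[1,0,0,8,0]]'>/dev/null; python3 tl.py
python3 -m inch '[[1,0,0,-30,0],[1,0,0,-30,0],[1,0,0,-10,0],[1,0,0,0,0]]'>/dev/null; python3 tl.py
python3 -m inch '[[1,0,0,8,0],[1,0,0,8,0],[1,0,0,8,0],[1,0,0,8,0],[1,0,0,8,0],[1,0,0,8,0],[1,0,0,8,0],[1,0,0,8,0]]'>/dev/null; python3 tl.py
```

```text
tilt zcol [ 0.0109 -0.0229] pos [ 0.4764 -0.2668  0.1521]
   tilt zcol [ 0.0109 -0.0228] pos [ 0.476  -0.2674  0.0992]
   tilt zcol [-0.0055 -0.0109] pos [ 0.471  -0.2629  0.1606]
   tilt zcol [-0.0133 -0.0052] pos [ 0.4673 -0.2614  0.0836]
```

```bash
python3 fitw.py; python3 t.py .483 -.267 .0155 117.3
```

```text
6709
wedge 0.48194096812442466 -0.26702470151437824 27.142968903094893 475.53271484375
grasp pt [ 0.46755005 -0.26128163  0.10226169]
tool shift mm [-11.5  11.8  71.4]
tool x yaw deg 115.58 R [[-0.432, 0.902, -0.013], [0.902, 0.432, -0.005], [0.001, -0.014, -1.0]]
turn deg -1.57
tool shift mm [-11.4  10.2 -36.6]
tool x yaw deg 115.58 R [[-0.432, 0.902, -0.013], [0.902, 0.432, -0.005], [0.001, -0.014, -1.0]]
turn deg -1.57
F [-0.4   0.43 -0.87] w 0.08555964783371411 pos [ 0.4662 -0.2607  0.082 ]
tool shift mm [-13.2  13.4  66.2]
tool x yaw deg 115.57 R [[-0.432, 0.902, -0.016], [0.902, 0.432, -0.003], [0.004, -0.016, -1.0]]
turn deg -1.73
```

Consistent wedge fit (0.482, −0.267, 27.2°). Descend slowly.

```bash
python3 -m inch '[[1,-2,2,6,-1.6],[1,-2,2,8,0],[1,-2,2,8,0],[1,-2,2,8,0],[1,-2,2,8,0],[1,-2,2,6,0],[1,0,0,4,0],[1,0,0,0,0]]'; python3 t.py .4825 -.267 .0155 117.3;python3 tl.py
```

```text
clock: 11.85
position: [0.483, -0.2665, 0.0278]
ee_rot: [-0.007, 0.522, 0.853, -0.005]
contact_force: [-0.3, 0.2, 0.0]
width: 0.0854
F [-0.26  0.16  0.03] w 0.08535641641763125 pos [ 0.483  -0.2665  0.0278]
tool shift mm [-0.3 -0.4 12.3]
tool x yaw deg 117.11 R [[-0.456, 0.89, -0.017], [0.89, 0.456, -0.003], [0.005, -0.016, -1.0]]
turn deg -0.19
   tilt zcol [-0.0169 -0.0025] pos [ 0.483  -0.2665  0.0278]
```

```bash
python3 -m inch '[[1,0,0,5,0],[1,0,0,5,0],[1,0,0,2,0],[-1,0,0,0,0],[-1,0,0,0,0],[-1,0,0,0,0],[-1,0,0,0,0],[-1,0,0,0,0],[-1,0,0,0,0]]' 40; python3 look.py w4;python3 tl.py
```

```text
clock: 12.6
position: [0.4831, -0.267, 0.0158]
ee_rot: [-0.005, 0.522, 0.853, -0.006]
contact_force: [0.5, 0.0, -1.0]
width: 0.0299
[ 0.48314775 -0.26698385  0.0157573 ] [ 0.48771377  0.03852592 -1.03982332] 0.02988958712724323 12.6
   tilt zcol [-0.0153 -0.004 ] pos [ 0.4831 -0.267   0.0157]
```

View pics/w4.png

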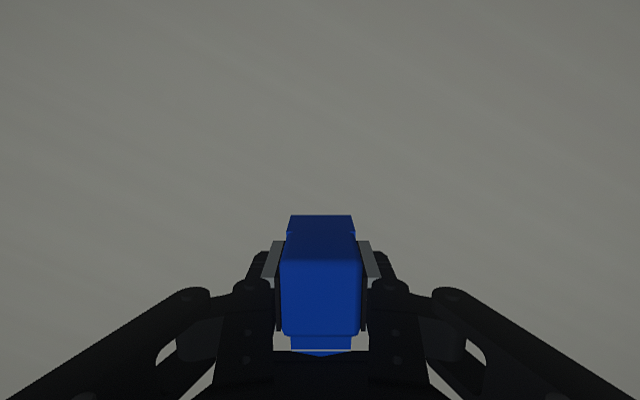

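```bash
python3 -m inch '[[-1,0,0,-8,0],[-1,0,0,-8,0],[-1,0,0,-4,0],[-1,0,0,0,5],[-1,0,0,0,5.6],[-1,0,0,0,5.6],[-1,0,0,0,5.6],[-1,0,0,0,5.6],[-1,0,0,0,4],[-1,0,0,0,0]]'; python3 t.py .43 .089 .036 83.7;python3 tl.py
```

```text
clock: 13.48
position: [0.4847, -0.2676, 0.0425]
ee_rot: [-0.001, 0.742, 0.67, -0.006]
contact_force: [-0.6, -0.1, -1.1]
width: 0.0296
F [-0.57 -0.14 -1.15] w 0.029567838799331572 pos [ 0.4847 -0.2676  0.0425]
tool shift mm [349.2 -90.6   4.6]
tool x yaw deg 84.18 R [[0.101, 0.995, -0.011], [0.995, -0.102, -0.007], [-0.008, -0.01, -1.0]]
turn deg 0.48
   tilt zcol [-0.0111 -0.0069] pos [ 0.4847 -0.2676  0.0425]
```

```bash
python3 -m inch '[[-1,10,-8,0,0],[-1,20,-10,0,0],[-1,24,-10,0,0],[-1,24,-8,0,0],[-1,24,-6,0,0],[-1,24,-6,0,0],[-1,24,-6,0,0],[-1,24,-6,0,0],[-1,24,-6,0,0],[-1,24,-6,0,0],[-1,24,-5,0,0],[-1,24,-4,0,0],[-1,24,-4,0,0],[-1,20,-2,0,0],[-1,14,-1,0,0],[-1,10,0,0,0],[-1,5,0,0,0],[-1,0,0,0,0]]'; python3 t.py .43 .089 .036 83.7;python3 tl.py; python3 look.py w5 stand foot_place tray tongue
```

```text
clock: 14.98
position: [0.4092, 0.1043, 0.0447]
ee_rot: [-0.002, 0.732, 0.682, -0.007]
contact_force: [-0.1, -0.4, -1.3]
width: 0.0296
F [-0.09 -0.41 -1.31] w 0.029574413142460954 pos [0.4092 0.1043 0.0447]
tool shift mm [-13.7  22.    8.6]
tool x yaw deg 85.93 R [[0.071, 0.997, -0.013], [0.997, -0.071, -0.006], [-0.007, -0.012, -1.0]]
turn deg 2.23
   tilt zcol [-0.0127 -0.0062] pos [0.4092 0.1043 0.0447]
[0.40917081 0.10425933 0.0447486 ] [-0.09101891 -0.40555485 -1.31432045] 0.029574413142460954 14.9833
```

View pics/w5.png

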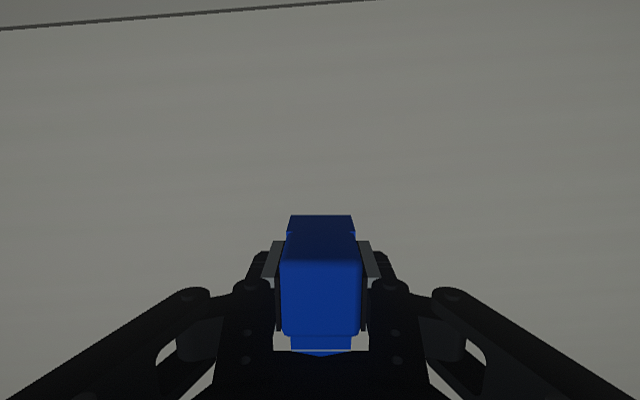

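```bash
python3 -m inch '[[-1,-4,6,3,1.1],[-1,-4,6,4,1.1],[-1,-3,5,4,0],[-1,-2,4,4,0],[-1,-1,1,4,0],[-1,0,0,2,0],[-1,0,0,0,0]]'; python3 t.py .43 .089 .0165 83.7;python3 tl.py
python3 - <<'E'
from rig import eyes,manip
from h import *
st=manip.get_state()
for n,(r,c) in dict(scene=((150,235),(235,375)),side=((150,230),(260,380))).items():
    p=eyes.get_image(n);f=p["frame"][r[0]:r[1],c[0]:c[1],::-1]
    cv2.imwrite(f"pics/{n}1c.png",cv2.resize(f,None,fx=5.5,fy=5.5,interpolation=cv2.INTER_CUBIC))
E
```

```text
clock: 15.82
position: [0.4339, 0.0815, 0.0205]
ee_rot: [-0.001, 0.749, 0.663, -0.007]
contact_force: [0.2, 0.4, -1.2]
width: 0.0295
F [ 0.17  0.39 -1.16] w 0.029523520813997027 pos [0.4339 0.0815 0.0205]
tool shift mm [ 7.  -4.7  4. ]
tool x yaw deg 83.0 R [[0.122, 0.992, -0.013], [0.993, -0.122, -0.007], [-0.009, -0.012, -1.0]]
turn deg -0.7
   tilt zcol [-0.0126 -0.0072] pos [0.4339 0.0815 0.0205]
```

View pics/scene1c.png

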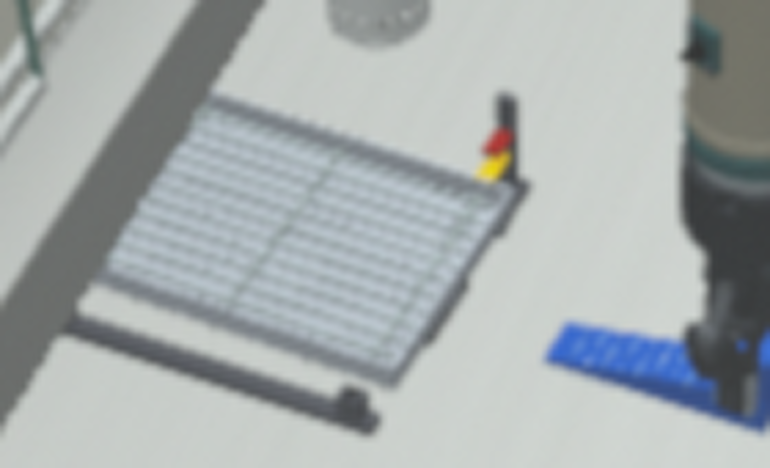

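View pics/side1c.png

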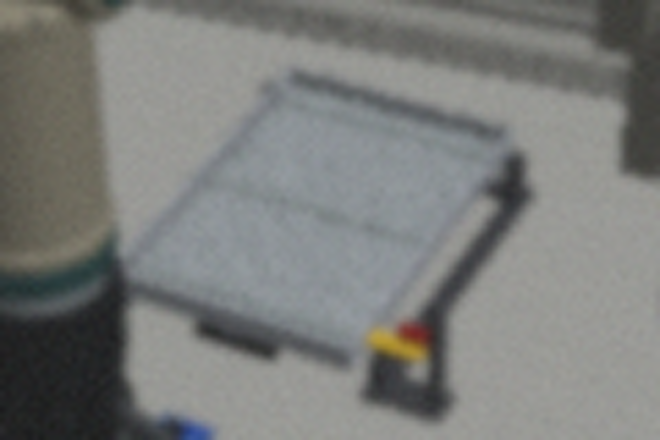

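```bash
python3 - <<'E'
s=open('fit.py').read()
s=s.replace("(S,(-.009,-.078,.0457),(327.8,183.5))]","(S,(-.009,-.078,.0457),(327.8,183.5)),(D,(-.009,-.078,.0457),(324.9,214)),(D,(.212,-.078,.054),(352.7,174.5)),(D,(.212,.078,.054),(312.7,163.6)),(D,(-.009,.078,.0457),(283.8,201.5))]")
s+='''
x,y,a=r.x
from rig import manip
st=manip.get_state(); c,s_=np.cos(a),np.sin(a); d=st["position"][:2]-[x,y]; print("wedge origin in stand",c*d[0]+s_*d[1],-s_*d[0]+c*d[1])
'''
open('fit2.py','w').write(s)
E
python3 fit2.py
```

```text
[ 0.61373035  0.06829527 -0.11309476] -6.479852666355961
[[-0.8  0.2]
 [ 0.3  0.7]
 [ 0.1 -3.4]
 [-0.3 -1.7]
 [-1.  -2.4]
 [-0.6 -0.8]
 [ 0.1  0. ]
 [-1.4 -0.6]
 [ 0.4 -1.4]
 [-0.3 -1.9]
 [-4.7 -2.9]]
wedge origin in stand -0.1802216065115922 -0.006726158832678906
```

```bash
python3 -m inch '[[-1,3.5,0,1.5,-0.6],[-1,3,0,1.5,0],[-1,0.5,0,1,0],[-1,0,0,0,0]]'; python3 t.py .434 .0886 .0157 83.6; python3 fit2.py | tail -1
```

```text
clock: 16.35
position: [0.4347, 0.0903, 0.0176]
ee_rot: [-0.001, 0.744, 0.668, -0.006]
contact_force: [-1.1, 0.3, -0.9]
width: 0.0298
F [-1.11  0.32 -0.9 ] w 0.029789610304574422 pos [0.4347 0.0903 0.0176]
tool shift mm [-1.7 -0.5  1.9]
tool x yaw deg 83.78 R [[0.108, 0.994, -0.01], [0.994, -0.108, -0.007], [-0.008, -0.009, -1.0]]
turn deg 0.18
wedge origin in stand -0.1803042848023806 0.0014680087004441747
```

```bash
python3 -m inch '[[-1,-0.8,0,1,0],[-1,-0.5,0,0.7,0],[-1,0,0,0,0]]';python3 -m inch '[[0,0,0,0,0],[0,0,0,0,0],[0,0,0,0,0],[-1,0,0,0,0],[-1,0,0,0,0],[-1,0,0,0,0]]'; python3 t.py .434 .0886 .0157 83.6; python3 fit2.py | tail -1
```

```text
clock: 16.7
position: [0.4347, 0.0888, 0.016]
ee_rot: [-0.0, 0.744, 0.668, -0.006]
contact_force: [-0.0, -0.5, -1.4]
width: 0.0296
clock: 17.2
position: [0.4355, 0.0885, 0.0166]
ee_rot: [0.0, 0.745, 0.667, -0.005]
contact_force: [-0.5, 0.4, -1.7]
width: 0.0297
F [-0.46  0.44 -1.7 ] w 0.029741587805759327 pos [0.4355 0.0885 0.0166]
tool shift mm [-0.  -1.5  0.9]
tool x yaw deg 83.75 R [[0.109, 0.994, -0.008], [0.994, -0.109, -0.007], [-0.008, -0.007, -1.0]]
turn deg 0.15
wedge origin in stand -0.17940285164230113 -5.066048389425204e-05
```

```bash
python3 -m inch '[[-1,0,5,0,0],[-1,0,8,0,0],[-1,0,8,0,0],[-1,0,8,0,0],[-1,0,6,0,0],[-1,0,4,0,0],[-1,0,2,0,0],[-1,0,0,0,0]]'; python3 t.py .484 .0831 .0162 83.6; python3 fit2.py | tail -1
python3 - <<'E'
from rig import eyes,manip
from h import *
for n,(r,c) in dict(scene=((150,235),(235,375)),side=((150,230),(260,380))).items():
    p=eyes.get_image(n);f=p["frame"][r[0]:r[1],c[0]:c[1],::-1]
    cv2.imwrite(f"pics/{n}2c.png",cv2.resize(f,None,fx=5.5,fy=5.5,interpolation=cv2.INTER_CUBIC))
E
```

```text
clock: 17.97
position: [0.4805, 0.0836, 0.0165]
ee_rot: [-0.0, 0.745, 0.667, -0.005]
contact_force: [-0.8, 0.6, 3.5]
width: 0.0294
F [-0.77  0.56  3.47] w 0.029385714448505244 pos [0.4805 0.0836 0.0165]
tool shift mm [-0.1  3.6  0.3]
tool x yaw deg 83.75 R [[0.109, 0.994, -0.009], [0.994, -0.109, -0.007], [-0.008, -0.008, -1.0]]
turn deg 0.15
wedge origin in stand -0.13416087650400343 0.00013553598439027328
```

View pics/scene2c.png

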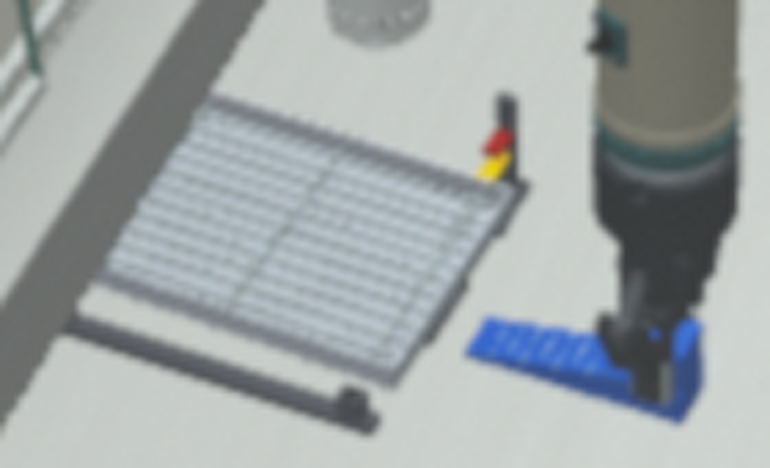

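View pics/side2c.png

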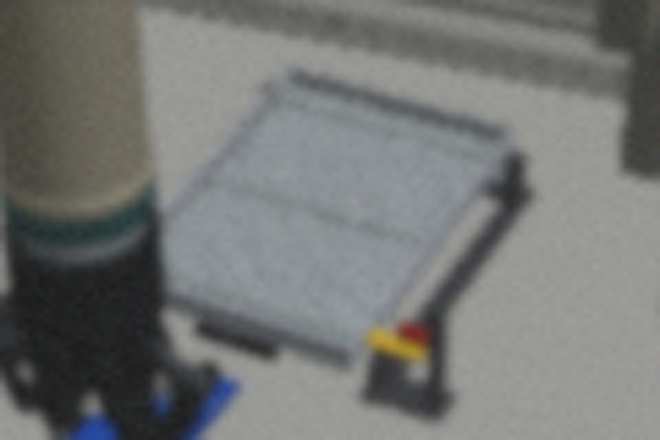

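```bash
python3 -m inch '[[-1,0,4,-0.3,0],[-1,0,5,0,0],[-1,0,5,0,0],[-1,0,5,0,0],[-1,0,5,0,0]]'; python3 fit2.py | tail -1;python3 -m inch '[[-1,0,4,0,0],[-1,0,2,0,0],[-1,0,2,0,0],[-1,0,2,0,0]]'; python3 fit2.py | tail -1;python3 t.py .484 .0831 .0162 83.6
```

```text
clock: 18.58
position: [0.5029, 0.081, 0.0166]
ee_rot: [-0.001, 0.744, 0.668, -0.006]
contact_force: [-0.6, 1.0, 1.6]
width: 0.0293
wedge origin in stand -0.11035553165546545 0.0001938351456023668
clock: 19.02
position: [0.5133, 0.0799, 0.0166]
ee_rot: [-0.001, 0.744, 0.668, -0.007]
contact_force: [-1.4, -0.8, 3.2]
width: 0.0293
wedge origin in stand -0.10047635409542974 0.00017715936020766196
F [ 0.24 -0.12  1.03] w 0.02932596738246438 pos [0.5139 0.0798 0.0166]
tool shift mm [  0.  -30.1   0.7]
tool x yaw deg 83.78 R [[0.108, 0.994, -0.011], [0.994, -0.108, -0.007], [-0.008, -0.01, -1.0]]
turn deg 0.18
```

```bash
for i in 1; do python3 -m inch '[[-1,0,3,-0.1,0],[-1,0,3,0,0],[-1,0,3,0,0],[-1,0,3,0,0]]'; done; python3 fit2.py | tail -1;python3 -m inch '[[-1,0,3,0,0],[-1,0,3,0,0],[-1,0,3,0,0],[-1,0,3,0,0]]'; python3 fit2.py | tail -1
cat > tg.py <<'E'
from rig import eyes,manip
from h import *
import sys
st=manip.get_state();print("F",np.round(st["contact_force"],2))
s=eyes.get_image("side");c=eyes.get_image("scene")
a=cv2.resize(s["frame"][195:240,310:350,::-1],None,fx=9,fy=9,interpolation=cv2.INTER_CUBIC)
b=cv2.resize(c["frame"][160:205,305:345,::-1],None,fx=9,fy=9,interpolation=cv2.INTER_CUBIC)
cv2.imwrite(f"pics/{sys.argv[1]}.png",np.hstack([a,b]))
for n,p in(("side",s),("scene",c)):
    f=p["frame"].astype(int);sl=np.s_[195:240,310:350] if n=="side" else np.s_[160:205,305:345]
    g=f[sl]; R,G,B=g[...,0],g[...,1],g[...,2]
    for nm,m in(("yel",(R>B+60)&(G>B+50)),("red",(R>G+60)&(R>B+50))):
        rr,cc=np.nonzero(m);print(n,nm,m.sum(),rr.mean().round(2)if len(rr) else '',rr.min() if len(rr) else '')
E
python3 tg.py g1
```

```text
clock: 19.45
position: [0.5254, 0.0786, 0.0167]
ee_rot: [-0.002, 0.744, 0.668, -0.007]
contact_force: [-1.7, -0.4, 3.5]
width: 0.0294
wedge origin in stand -0.08810237652155516 0.0002400762898002659
clock: 19.88
position: [0.5299, 0.078, 0.0166]
ee_rot: [-0.008, 0.745, 0.667, -0.013]
contact_force: [-5.7, 0.6, 6.3]
width: 0.0297
wedge origin in stand -0.08400057042780579 0.00012203586362570518
F [-5.64 -0.11  6.12]
side yel 30 17.27 15
side red 5 15.2 15
scene yel 14 20.21 18
scene red 5 16.0 15
```

View pics/g1.png

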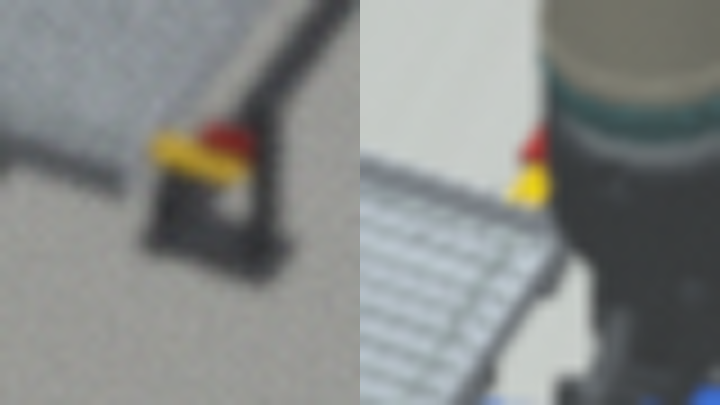

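```bash
python3 tl.py; python3 -m inch '[[-1,0,4,-0.5,0],[-1,0,4,-0.3,0],[-1,0,4,0,0]]'; python3 fit2.py | tail -1;python3 tl.py;python3 -m inch '[[-1,0,4,0,0],[-1,0,4,0,0],[-1,0,4,0,0]]'; python3 fit2.py | tail -1;python3 tl.py; python3 tg.py g2
```

```text
tilt zcol [-0.028  -0.0056] pos [0.5303 0.0779 0.0166]
clock: 20.33
position: [0.5354, 0.0772, 0.0166]
ee_rot: [-0.012, 0.744, 0.667, -0.017]
contact_force: [-5.4, 0.3, 6.1]
width: 0.0293
wedge origin in stand -0.07796382224741787 -1.1463670294985934e-05
   tilt zcol [-0.0403 -0.005 ] pos [0.5363 0.0771 0.0165]
clock: 20.68
position: [0.5424, 0.0764, 0.0165]
ee_rot: [-0.016, 0.744, 0.667, -0.021]
contact_force: [-6.2, 1.1, 8.0]
width: 0.0295
wedge origin in stand -0.07056253845782953 -2.0364018221384617e-06
   tilt zcol [-0.0503 -0.0042] pos [0.5436 0.0763 0.0165]
F [-4.7   0.87  6.5 ]
side yel 22 16.5 15
side red 6 15.33 15
scene yel 0  
scene red 0
```

View pics/g2.png

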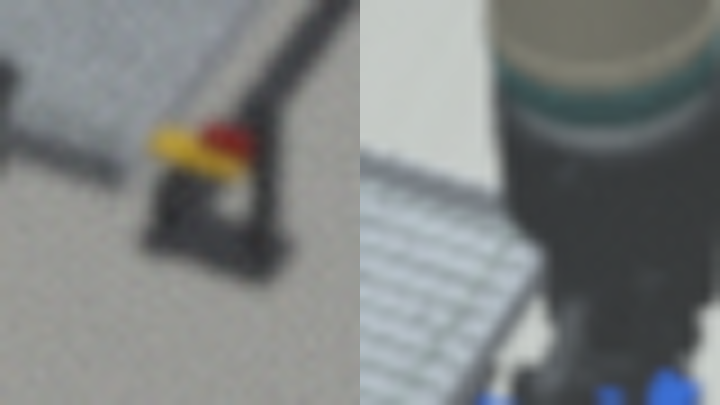

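```bash
python3 -m inch '[[0,0,0,0,0],[0,0,0,0,0],[0,0,0,0,0],[0,0,0,0,0]]' 25; python3 fit2.py | tail -1;python3 tl.py; python3 tg.py g3; python3 -m inch '[[-1,0,0,0,0],[-1,0,0,0,0],[-1,0,0,0,0],[-1,0,0,0,0]]' 25; python3 fit2.py | tail -1
```

```text
clock: 21.22
position: [0.5462, 0.076, 0.0158]
ee_rot: [-0.014, 0.744, 0.667, -0.019]
contact_force: [0.9, -1.1, 0.5]
width: 0.0424
wedge origin in stand -0.06808151195017335 -3.3976304283272855e-05
   tilt zcol [-0.0461 -0.0046] pos [0.5461 0.0759 0.0158]
F [-0.16 -0.12 -0.46]
side yel 21 16.43 15
side red 6 15.33 15
scene yel 0  
scene red 0  
clock: 21.75
position: [0.5459, 0.076, 0.0159]
ee_rot: [-0.014, 0.745, 0.667, -0.019]
contact_force: [-0.2, -0.4, -0.3]
width: 0.0294
wedge origin in stand -0.06827562590236787 1.422424822003672e-05
```

View pics/g3.png

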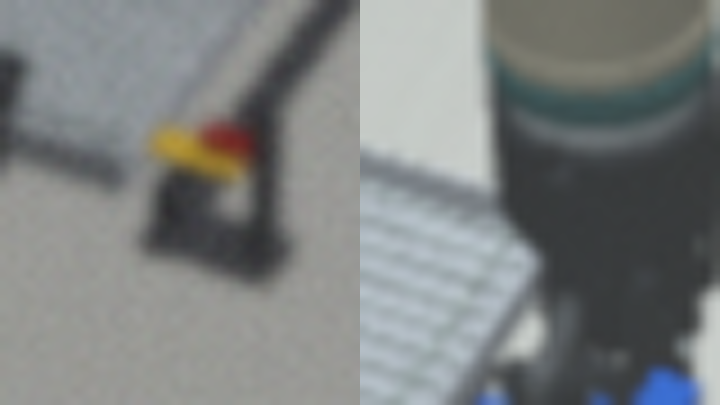

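```bash
python3 -m inch '[[-1,0,2,-0.1,0],[-1,0,3,-0.15,0],[-1,0,3,-0.15,0],[-1,0,3,-0.15,0]]'; python3 fit2.py | tail -1;python3 tl.py; python3 -m inch '[[-1,0,3,-0.15,0],[-1,0,3,-0.15,0],[-1,0,3,-0.15,0]]'; python3 fit2.py | tail -1;python3 tl.py; python3 tg.py g4
```

```text
clock: 22.18
position: [0.55, 0.0754, 0.016]
ee_rot: [-0.019, 0.744, 0.667, -0.024]
contact_force: [-4.6, -0.3, 3.3]
width: 0.0294
wedge origin in stand -0.06306686215940156 -9.663572481495141e-05
   tilt zcol [-0.0585 -0.0037] pos [0.5511 0.0753 0.016 ]
clock: 22.53
position: [0.5579, 0.0745, 0.016]
ee_rot: [-0.02, 0.744, 0.667, -0.025]
contact_force: [-4.8, 0.1, 4.8]
width: 0.03
wedge origin in stand -0.05511749685051449 -0.00010539586181788126
   tilt zcol [-0.0613 -0.0036] pos [0.559  0.0744 0.016 ]
F [-2.49 -1.01  3.18]
side yel 15 15.2 14
side red 5 15.2 15
scene yel 0  
scene red 0
```

View pics/g4.png

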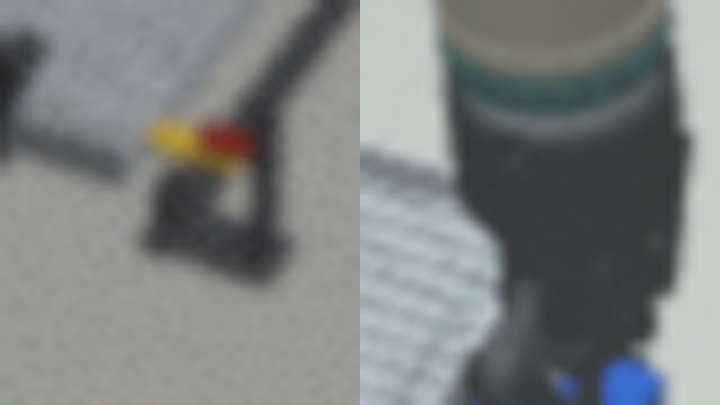

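```bash
python3 -m inch '[[-1,0,3,-0.25,0],[-1,0,3,-0.25,0]]';python3 -m inch '[[-1,0,3,-0.2,0]]';python3 -m inch '[[-1,0,3,-0.2,0]]'; python3 fit2.py | tail -1;python3 tl.py;  python3 tg.py g5
```

```text
clock: 22.9
position: [0.5635, 0.0739, 0.016]
ee_rot: [-0.02, 0.744, 0.667, -0.025]
contact_force: [-3.8, 0.8, 3.7]
width: 0.0297
clock: 22.98
position: [0.5661, 0.0736, 0.016]
ee_rot: [-0.02, 0.744, 0.667, -0.025]
contact_force: [-4.6, 0.4, 4.0]
width: 0.0295
clock: 23.07
position: [0.5687, 0.0733, 0.016]
ee_rot: [-0.021, 0.744, 0.667, -0.026]
contact_force: [-6.8, 0.3, 5.1]
width: 0.0297
wedge origin in stand -0.04492056689964338 -0.00013433609132441123
   tilt zcol [-0.0657 -0.0033] pos [0.5691 0.0732 0.016 ]
F [-4.32  0.04  4.06]
side yel 11 14.73 14
side red 7 15.43 15
scene yel 0  
scene red 0
```

View pics/g5.png

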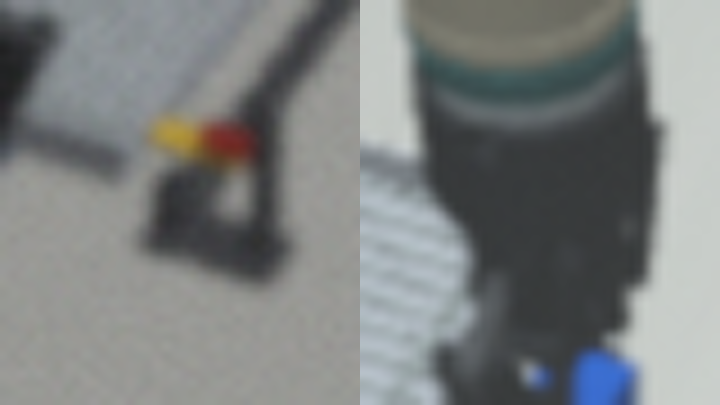

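```bash
python3 -m inch '[[0,0,0,0,0],[0,0,0,0,0],[0,0,0,0,0],[-1,0,0,0,0],[-1,0,0,0,0],[-1,0,0,0,0],[-1,0,0,0,0]]';python3 tl.py; python3 -m inch '[[-1,0,2,-0.15,0]]'; python3 -m inch '[[-1,0,2,-0.2,0]]';python3 -m inch '[[-1,0,2,-0.2,0]]'; python3 fit2.py | tail -1;python3 tl.py
```

```text
clock: 23.85
position: [0.5753, 0.0727, 0.0159]
ee_rot: [-0.017, 0.744, 0.667, -0.022]
contact_force: [-0.1, 0.0, 0.3]
width: 0.0298
   tilt zcol [-0.0542 -0.004 ] pos [0.5753 0.0727 0.0159]
clock: 23.93
position: [0.5753, 0.0727, 0.0159]
ee_rot: [-0.018, 0.744, 0.667, -0.023]
contact_force: [-8.0, 0.7, 5.7]
width: 0.0297
clock: 24.02
position: [0.5752, 0.0727, 0.0159]
ee_rot: [-0.02, 0.745, 0.667, -0.024]
contact_force: [-5.4, -0.0, 4.8]
width: 0.0301
clock: 24.1
position: [0.5752, 0.0728, 0.0159]
ee_rot: [-0.021, 0.745, 0.667, -0.026]
contact_force: [-4.9, 1.6, 3.0]
width: 0.0296
wedge origin in stand -0.038816573930280276 0.0001078899891057963
   tilt zcol [-0.0668 -0.0028] pos [0.5752 0.0728 0.0159]
```

```bash
python3 -m inch '[[0,0,0,0,0],[0,0,0,0,0],[0,0,0,0,0],[0,0,-3,0.2,0],[0,0,-3,0.2,0],[0,0,0,0,0],[0,0,0,0,0]]'; python3 look.py w6; python3 tl.py;python3 tg.py g6
```

```text
clock: 24.78
position: [0.5715, 0.0731, 0.0157]
ee_rot: [-0.019, 0.744, 0.667, -0.024]
contact_force: [0.5, -0.3, -0.7]
width: 0.0428
[0.57152231 0.07310391 0.01568606] [ 0.53685285 -0.28850495 -0.74576107] 0.04280148899576072 24.7833
   tilt zcol [-0.0615 -0.0034] pos [0.5714 0.0731 0.0157]
F [-0.46  1.36 -0.37]
side yel 11 14.73 14
side red 6 15.33 15
scene yel 0  
scene red 0
```

View pics/w6.png

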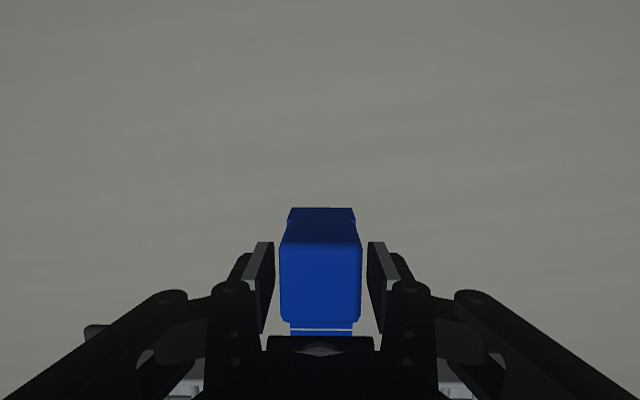

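View pics/g6.png

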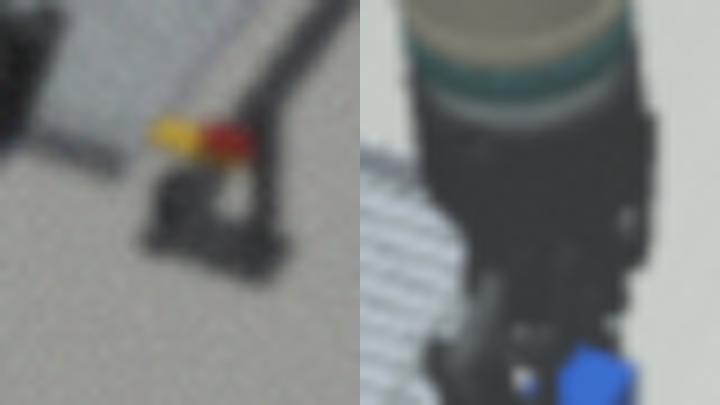

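```bash
python3 -m inch '[[0,0,-3,0.1,0],[0,0,-1,0,0],[-1,0,0,0,0],[-1,0,0,0,0],[-1,0,0,0,0],[-1,0,0,0,0]]'; python3 tl.py; python3 -m inch '[[-1,0,2,-0.5,0]]'; python3 -m inch '[[-1,0,3,-0.5,0]]';python3 -m inch '[[-1,0,3,-0.5,0]]'; python3 fit2.py | tail -1;python3 tl.py
```

```text
clock: 25.43
position: [0.5675, 0.0736, 0.016]
ee_rot: [-0.019, 0.745, 0.667, -0.024]
contact_force: [-1.0, -0.7, 0.4]
width: 0.0299
   tilt zcol [-0.0608 -0.0033] pos [0.5675 0.0736 0.016 ]
clock: 25.52
position: [0.5675, 0.0735, 0.016]
ee_rot: [-0.021, 0.745, 0.667, -0.025]
contact_force: [-6.3, 1.0, 1.0]
width: 0.0301
clock: 25.6
position: [0.5675, 0.0736, 0.016]
ee_rot: [-0.023, 0.745, 0.667, -0.027]
contact_force: [-8.0, 1.9, 3.9]
width: 0.0297
clock: 25.68
position: [0.5674, 0.0736, 0.0161]
ee_rot: [-0.025, 0.744, 0.666, -0.03]
contact_force: [-5.9, 0.6, 3.7]
width: 0.0295
wedge origin in stand -0.0464995935938688 6.19890148675006e-05
   tilt zcol [-0.0779 -0.0018] pos [0.5675 0.0736 0.0161]
```

```bash
python3 -m inch '[[-1,0,4,-1,0]]'; python3 -m inch '[[-1,0,5,-1,0]]'; python3 tl.py
```

```text
clock: 25.87
position: [0.5677, 0.0736, 0.0162]
ee_rot: [-0.028, 0.744, 0.666, -0.032]
contact_force: [-7.4, 0.4, 0.1]
width: 0.0296
clock: 25.95
position: [0.5682, 0.0735, 0.0161]
ee_rot: [-0.032, 0.744, 0.666, -0.036]
contact_force: [-9.3, 1.9, 2.9]
width: 0.0301
   tilt zcol [-0.0953 -0.0006] pos [0.5682 0.0735 0.0161]
```

```bash
python3 -m inch '[[-1,0,6,-1.2,0]]'; python3 -m inch '[[-1,0,6,-1.2,0]]'; python3 tl.py
```

```text
clock: 26.03
position: [0.5687, 0.0734, 0.0161]
ee_rot: [-0.036, 0.744, 0.666, -0.04]
contact_force: [-10.7, 1.0, 3.7]
width: 0.0296
clock: 26.12
position: [0.5689, 0.0734, 0.0161]
ee_rot: [-0.04, 0.744, 0.666, -0.044]
contact_force: [-11.2, 1.3, 5.8]
width: 0.0299
   tilt zcol [-0.1198  0.0011] pos [0.5689 0.0734 0.0161]
```

```bash
python3 -m inch '[[0.3,0,0,0,0],[0.3,0,0,0,0],[0.3,0,0,0,0],[0.3,0,-1,-4,0],[0.3,0,-1.5,-8,0],[0.3,0,-2,-10,0],[0.3,0,-2,-10,0],[0.3,0,-2,-10,0],[0.3,0,-3,-10,0],[0.3,0,-3,-10,0],[0.3,0,-3,-10,0],[0.3,0,-3,-10,0],[0.3,0,-3,-8,0],[0.3,0,-3,-4,0],[0.3,0,0,0,0]]'; python3 tl.py;python3 tg.py g7;python3 - <<'E'
from rig import eyes
import cv2
p=eyes.get_image("scene");f=p["frame"][150:235,235:375,::-1]
cv2.imwrite("pics/s7.png",cv2.resize(f,None,fx=5.5,fy=5.5,interpolation=cv2.INTER_CUBIC))
p=eyes.get_image("side");f=p["frame"][150:250,240:370,::-1]
cv2.imwrite("pics/d7.png",cv2.resize(f,None,fx=5.5,fy=5.5,interpolation=cv2.INTER_CUBIC))
E
python3 look.py w7 thin_end wedge tongue mark
```

```text
clock: 27.37
position: [0.5561, 0.0762, 0.1263]
ee_rot: [-0.036, 0.744, 0.666, -0.04]
contact_force: [0.3, 0.1, -0.5]
width: 0.0556
   tilt zcol [-0.1083  0.0005] pos [0.5561 0.0762 0.1263]
F [ 0.32  0.08 -0.48]
side yel 10 14.8 14
side red 5 15.2 15
scene yel 0  
scene red 3 16.0 15
[0.55583226 0.07609469 0.12434133] [ 0.16336716 -0.35435013  0.17036486] 0.05546178854432457 27.5667
wedge [222.1 322.5] 0.9 [0.5678 0.0748 0.    ]
wedge [312.7 177.9] 0.45 [ 0.6362 -0.062   0.    ]
mark [313.8 176.4] 0.77 [ 0.6145 -0.0388  0.046 ]
mark [219.  324.4] 0.57 [0.5548 0.0778 0.046 ]
```

View pics/s7.png

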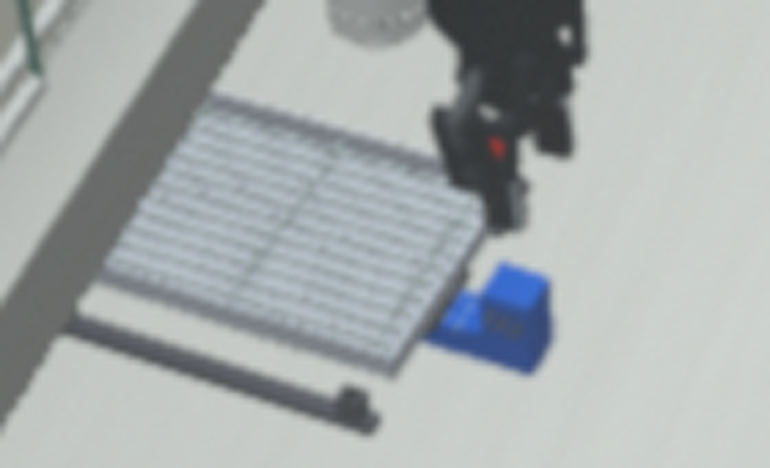

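View pics/d7.png

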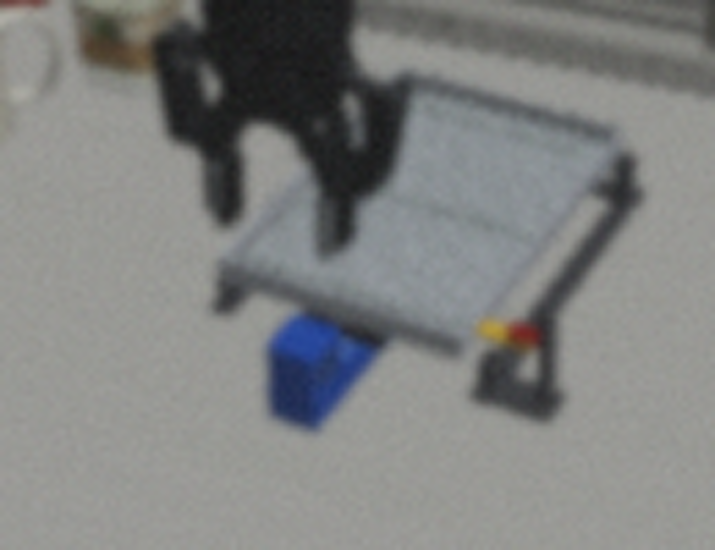

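View pics/w7.png

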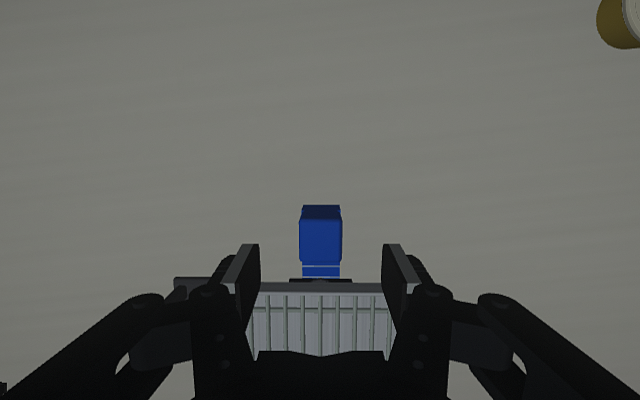

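```bash
python3 -m inch '[[-1,0,-10,-2,0],[-1,0,-15,-2,0],[-1,0,-15,-2,0],[-1,0,-15,-2,0],[-1,0,-15,0,0],[-1,0,-15,0,0],[-1,0,-8,0,0],[-1,0,0,0,0]]'; python3 tl.py; python3 -m inch '[[-1,0,0,-8,0],[-1,0,0,-8,0],[-1,0,0,-8,0],[-1,0,0,-8,0],[-1,0,0,-8,0],[-1,0,0,-4,0]]'; python3 tl.py; python3 -m inch '[[-1,0,0,40,0],[-1,0,0,40,0],[-1,0,0,0,0]]'; python3 tl.py
```

```text
clock: 28.48
position: [0.4561, 0.0868, 0.1421]
ee_rot: [-0.039, 0.744, 0.666, -0.044]
contact_force: [0.4, -0.7, 0.0]
width: 0.0002
   tilt zcol [-0.1174  0.0006] pos [0.4561 0.0868 0.1421]
clock: 28.98
position: [0.4646, 0.0866, 0.1904]
ee_rot: [-0.038, 0.744, 0.666, -0.042]
contact_force: [0.5, -0.3, 0.3]
width: -0.0
   tilt zcol [-0.1141  0.0005] pos [0.4646 0.0866 0.1904]
clock: 29.23
position: [0.4625, 0.0866, 0.1143]
ee_rot: [-0.033, 0.744, 0.666, -0.037]
contact_force: [-1.4, 0.1, -0.8]
width: 0.0001
   tilt zcol [-0.099  0.001] pos [0.4625 0.0866 0.1143]
```

```bash
python3 t.py .480 .0836 .022 83.6
```

```text
F [-1.4   0.14 -0.83] w 7.695569905113605e-05 pos [0.4625 0.0866 0.1143]
tool shift mm [-0.1 26.8 90.1]
tool x yaw deg 83.65 R [[0.111, 0.989, -0.099], [0.994, -0.111, 0.001], [-0.01, -0.098, -0.995]]
turn deg 0.05
```

```bash
python3 -m inch '[[0.3,0,11,30,0],[0.3,0,11,30,0],[0.3,0,2,8,0],[0.3,0,0,0,0]]'; python3 t.py .567 .0737 .018 83.6
```

```text
clock: 29.57
position: [0.4844, 0.084, 0.0469]
ee_rot: [-0.032, 0.745, 0.666, -0.035]
contact_force: [-0.1, -0.0, 0.9]
width: 0.0478
F [-0.08 -0.    0.93] w 0.047812296493714934 pos [0.4844 0.084  0.0469]
tool shift mm [-0.9 85.6 21. ]
tool x yaw deg 83.65 R [[0.111, 0.989, -0.094], [0.994, -0.111, 0.001], [-0.009, -0.093, -0.996]]
turn deg 0.05
```

```bash
python3 -m inch '[[0.3,0,4,6,0],[0.3,0,8,7,0],[0.3,0,10,6,0],[0.3,0,12,2,0],[0.3,0,12,0,0],[0.3,0,12,0,0],[0.3,0,10,0,0],[0.3,0,7,0,0],[0.3,0,3,0,0],[0.3,0,0,0,0],[0.3,0,0,0,0]]'; python3 t.py .568 .0736 .0165 83.6; python3 look.py w8
```

```text
clock: 30.48
position: [0.5767, 0.0744, 0.025]
ee_rot: [-0.026, 0.745, 0.666, -0.028]
contact_force: [0.2, 0.3, -0.1]
width: 0.0557
F [ 0.23  0.34 -0.12] w 0.05570191248678365 pos [0.5767 0.0744 0.025 ]
tool shift mm [-1.7 -7.9  9.1]
tool x yaw deg 83.64 R [[0.111, 0.991, -0.077], [0.994, -0.111, 0.001], [-0.007, -0.076, -0.997]]
turn deg 0.04
[0.57668659 0.07444189 0.02497   ] [ 0.23020517  0.34155294 -0.12478071] 0.05570191248678365 30.4833
```

View pics/w8.png

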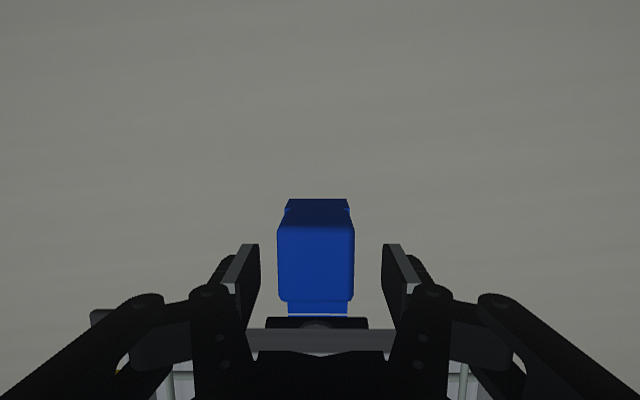

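```bash
python3 -m inch '[[0.3,-0.6,-4,3,0],[0.3,-0.6,-4,3,0],[0.3,0,-1,2,0],[0.3,0,0,0,0]]';  python3 t.py .567 .0736 .0165 83.6;python3 -m inch '[[-1,0,0,0,0],[-1,0,0,0,0],[-1,0,0,0,0],[-1,0,0,0,0],[-1,0,0,0,0],[-1,0,0,0,0]]' 30; python3 t.py .567 .0736 .0165 83.6
```

```text
clock: 30.87
position: [0.5634, 0.0745, 0.0173]
ee_rot: [-0.027, 0.745, 0.666, -0.029]
contact_force: [0.1, -0.4, -0.5]
width: 0.0554
F [ 0.08 -0.44 -0.52] w 0.05543628348287707 pos [0.5634 0.0745 0.0173]
tool shift mm [-0.5  3.7  0.5]
tool x yaw deg 83.66 R [[0.11, 0.991, -0.079], [0.994, -0.111, 0.001], [-0.007, -0.079, -0.997]]
turn deg 0.06
clock: 31.37
position: [0.5621, 0.0746, 0.0172]
ee_rot: [-0.027, 0.745, 0.666, -0.03]
contact_force: [-0.6, -0.2, -0.7]
width: 0.0298
F [-0.64 -0.16 -0.68] w 0.029767404470654502 pos [0.5621 0.0746 0.0172]
tool shift mm [-0.5  5.1  0.3]
tool x yaw deg 83.65 R [[0.111, 0.991, -0.081], [0.994, -0.111, 0.001], [-0.007, -0.08, -0.997]]
turn deg 0.05
```

```bash
python3 -m inch '[[-1,0,4,-0.7,0]]';python3 -m inch '[[-1,0,5,-1,0]]'; python3 tl.py
```

```text
clock: 31.45
position: [0.5623, 0.0745, 0.0173]
ee_rot: [-0.03, 0.745, 0.666, -0.032]
contact_force: [-11.0, 0.9, 3.2]
width: 0.0303
clock: 31.53
position: [0.5623, 0.0745, 0.0173]
ee_rot: [-0.034, 0.744, 0.666, -0.036]
contact_force: [-10.9, 2.1, 3.0]
width: 0.0295
   tilt zcol [-0.0991  0.0029] pos [0.5623 0.0745 0.0173]
```

```bash
python3 -m inch '[[-1,0,6,-1.3,0]]';python3 -m inch '[[-1,0,6,-1.3,0]]'; python3 tl.py
```

```text
clock: 31.62
position: [0.5623, 0.0745, 0.0173]
ee_rot: [-0.039, 0.744, 0.666, -0.04]
contact_force: [-11.0, 0.4, 2.9]
width: 0.0297
clock: 31.7
position: [0.5622, 0.0745, 0.0173]
ee_rot: [-0.044, 0.744, 0.665, -0.045]
contact_force: [-9.9, 1.2, 3.8]
width: 0.0295
   tilt zcol [-0.1251  0.005 ] pos [0.5622 0.0745 0.0173]
```

```bash
python3 -m inch '[[-1,0,8,-1.6,0]]';python3 -m inch '[[-1,0,9,-2,0]]'; python3 tl.py
```

```text
clock: 31.78
position: [0.5628, 0.0744, 0.0174]
ee_rot: [-0.049, 0.744, 0.665, -0.051]
contact_force: [-12.6, 1.6, 4.2]
width: 0.0296
clock: 31.87
position: [0.5635, 0.0743, 0.0174]
ee_rot: [-0.056, 0.743, 0.665, -0.057]
contact_force: [-14.3, 1.7, 3.7]
width: 0.0294
   tilt zcol [-0.159   0.0075] pos [0.5635 0.0743 0.0174]
```

```bash
python3 -m inch '[[0.3,0,0,0,0],[0.3,0,0,0,0],[0.3,0,0,0,0],[0.3,0,-2,-4,0],[0.3,0,-2.5,-8,0],[0.3,0,-3,-10,0],[0.3,0,-3,-10,0],[0.3,0,-3,-10,0],[0.3,0,-3,-10,0],[0.3,0,-3,-10,0],[0.3,0,-5,-10,0],[0.3,0,-8,-10,0],[0.3,0,-10,-8,0],[0.3,0,-10,0,0],[0.3,0,-10,0,0],[0.3,0,-10,0,0],[0.3,0,-5,0,0],[0.3,0,0,0,0]]'; python3 tl.py;python3 tg.py g9;python3 - <<'E'
from rig import eyes
import cv2
p=eyes.get_image("scene");f=p["frame"][150:235,235:375,::-1]
cv2.imwrite("pics/s9.png",cv2.resize(f,None,fx=5.5,fy=5.5,interpolation=cv2.INTER_CUBIC))
p=eyes.get_image("side");f=p["frame"][150:250,240:370,::-1]
cv2.imwrite("pics/d9.png",cv2.resize(f,None,fx=5.5,fy=5.5,interpolation=cv2.INTER_CUBIC))
E
python3 look.py w9
```

```text
clock: 33.37
position: [0.4961, 0.0831, 0.1317]
ee_rot: [-0.054, 0.743, 0.665, -0.054]
contact_force: [0.4, 0.3, 0.1]
width: 0.0556
   tilt zcol [-0.1517  0.0074] pos [0.4961 0.0831 0.1317]
F [0.4  0.32 0.09]
side yel 12 14.83 14
side red 6 15.33 15
scene yel 11 18.91 18
scene red 13 15.38 14
[0.49857645 0.08287903 0.13142666] [0.8502276  0.092334   1.30651372] 0.05543241680954414 33.5667
```

View pics/s9.png

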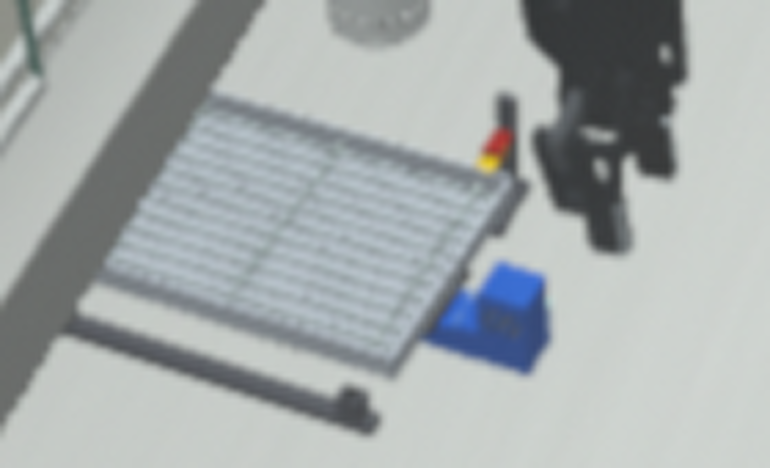

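View pics/d9.png

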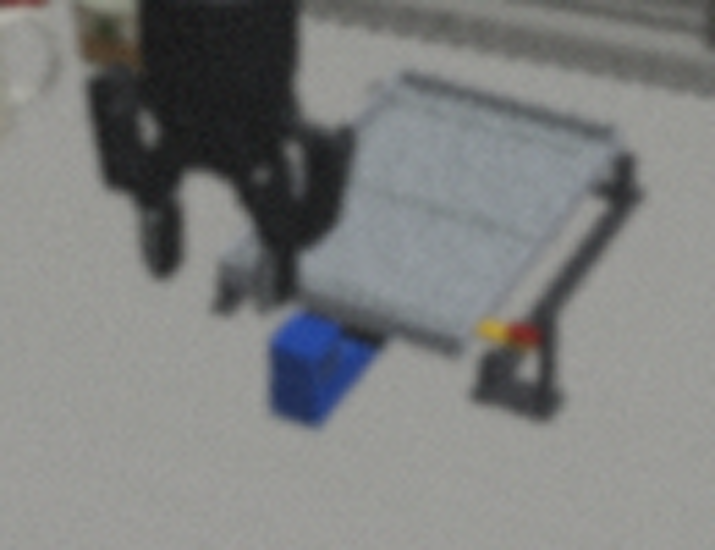

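View pics/w9.png

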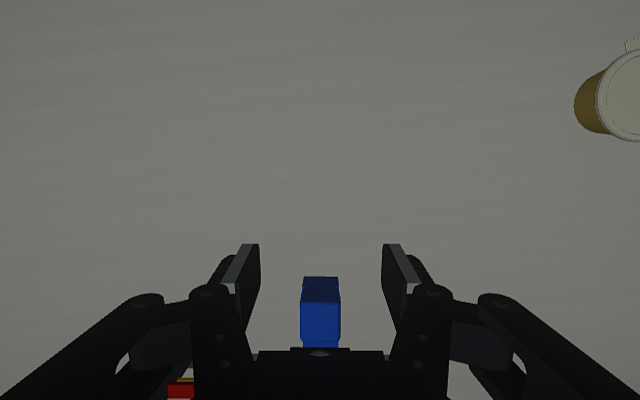

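```bash
python3 -m inch '[[0.3,0,0,-3,0],[0.3,0,0,0,0],[0.3,0,0,0,0],[0.3,0,0,0,0]]'; python3 tg.py g10; python3 -c "
from rig import manip; print(manip.sign_off())"
```

```text
clock: 33.95
position: [0.5007, 0.0825, 0.1338]
ee_rot: [-0.053, 0.743, 0.665, -0.054]
contact_force: [0.3, -0.2, 0.3]
width: 0.0558
F [ 0.32 -0.22  0.27]
side yel 11 14.91 14
side red 5 15.2 15
scene yel 11 18.91 18
scene red 13 15.38 14
the job is handed in; nothing more can be done
None
```

The wedge is under the middle of the tray's front edge, thin end in, and it holds the yellow tongue up against the red tab. I slid it along the stand's axis until the tongue met the tab, then eased it in further and let go. I handed in after about 34 s.

- **Final push:** the wedge held still at about 11 N. It then crept about 1.2 mm at 12.6 N, and the last reading was 14.3 N, a little over the 12 N asked for. I was also pressing down with about 4 N then, so I put the real level push at roughly 13 N. The load on the foot can't be measured directly.
- **Last checks:** after letting go, the side and scene pictures show the tongue touching the tab and not moving. The wedge lies flat and the gripper is well clear, with the force reading near zero.
- **Salt dredger, tin and tub:** the arm didn't go near any of them. The salt dredger shows unmoved in the scene pictures, but I didn't measure the tin and tub again at the end.
- **What didn't go to plan:** the tool slowly tilted while pushing, up to about 9° about the jaw axis. I let go and gripped the wedge again several times to stop it pressing the wedge down.

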